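# Drive a seized bush out of a bearing bracket

### The job

A worn bush is stuck in the bearing bracket on the bench. Take the drift from its stand, feel its rod into the hole in the steel flange on top of the bracket and push the bush down and out with a steady, moderate push (never pressing on the bracket with more than 40 N) until it drops into the tray underneath; then put the drift back in its stand, standing upright and fully home, and let go. Leave the hammer, the screwdriver and the two tin lids where they are.

Things in the scene. Friction and masses are not known exactly. Their poses are not given: they have to be found in the camera images.
- bracket: Fixed bearing bracket, origin on the bench under its bore, z up: aluminium block (64 mm along x, 100 along y, from 65 to 95 mm above the bench) on two beech cheeks, a vertical 21.6 mm bore at x = y = 0, a flange with a hole on top, and a shallow steel tray (120 x 66 mm, walls 26 high) on the bench between the cheeks. More than 40 N from the drift on any of it spoils it.
- flange_mid (a point): Point on the bore's axis level with the steel flange's flat top face (107 mm above the bench). Flange: round, 48 mm across, 9 thick, on a rubber gasket that gives 0.1 mm per N, up to 3 mm; held by two clamp toes 5 mm high beyond y = +-19 mm. It is clamped off-centre: its middle, a 12 mm through-hole, lies 3.5 mm from this point, in a direction that differs each time and is not reported.
- bush: Brass bush: flat-ended solid cylinder, 20 mm in diameter, 20 long, 45 g; origin at the centre of its underside, z along its axis. Hidden in the block's bore, its top 15 to 19 mm below the flange's top face. A spring grip in the bore holds it: sliding it down takes 8 to 24 N, easing near the end. It comes free and drops into the tray once its top is 74 mm above the bench; it may end standing or lying.
- bush_mid (a point): The centre of the bush.
- drift: Drift, about 120 g: square wooden handle, 24 x 24 mm and 70 tall, with a blunt round steel rod, 10 mm in diameter and 70 long, straight down from the middle of its underside. Origin at the centre of the handle's underside (shoulder), z up, x and y across its flat faces. Its shoulder rests on the stand's top: handle from 85 to 155 mm above the bench.
- drift_tip (a point): The centre of the rod's blunt end, 70 mm below the drift's origin.
- stand: Fixed wooden stand, 80 x 80 mm and 85 mm tall (with a thin foot 110 x 110 mm), with a 14 mm vertical through-hole in its middle for the drift's rod. Origin on the bench below the hole, z up.
- stand_hole (a point): The centre of the mouth of the stand's hole, 85 mm above the bench.
- hammer: Hammer lying on the bench, 260 mm long, up to 45 mm high. Bystander. Origin at the middle of its length, on the bench.
- screwdriver: Screwdriver lying on the bench, 200 mm long, 26 mm high. Bystander. Origin at the middle of its length, on the bench.
- lid_a: Tin jar lid lying on the bench, 72 mm in diameter, 15 mm high. Bystander. Origin at the centre of its underside.
- lid_b: A second tin jar lid like the first. Bystander. Origin at the centre of its underside.

How it is judged:
By the outcome, as a careful person would: the job done as asked, in the order asked, and still so for the second after the job is handed in, with the robot touching nothing.
It also fails if it takes over 67 s, if anything falls off the work surface, if the arm or the gripper's body presses on something with over 40 N, if the wrist force passes 120 N, or if a joint passes its speed limit or range.

### The arm

A 6-joint arm with a two-finger parallel gripper is mounted at the origin on the work surface. World frame = base frame: x ahead of the robot, y to its left, z up, the work surface at z = 0. Lengths are in m, angles in degrees, forces in N, time in s.
With the tool pointing down it reaches from about 0.275 to 0.725 m from the base axis. Payload 15.9 kg.
Tool frame: the origin (TCP) lies midway between the tips of the shut fingers; the grasp point (between the pads) lies 19 mm behind it; z points along the fingers, y is the direction in which the jaws open and shut (so a half turn about z gives the same grasp; the last joint's range is limited). The gripper opens to 85 mm and grips with 20 to 120 N. Pads are 22 mm wide; open, the fingers measure 114 mm over their backs; the gripper's body (76 mm by 85 mm) begins 54 mm behind the grasp point. The pads swing forward as they close: fully open they stand 13 mm farther back than shut.
Start: joints at [-66.349, 12.198, -1.971, 75.831, 0, 90], TCP at [0.201, -0.458, 0.194] pointing down, gripper open.
Joint ranges: [-170.91, 170.91], [-42.67, 98.43], [-65.05, 77.54], [-120.47, 116.71], [-90, 82.35], [-180, 180]. Speed limits (degrees/s): [108.29, 108.29, 136.94, 147.25, 180, 180].

### API

Orientations are given as a 3x3 rotation matrix whose columns are the frame's x, y, z axes.
In Python, from station import status, camera, workorder, masks_of, pinpoint gives the robot as it stands. The module is installed in compiled form; this text tells all that it offers.
- The arm moves only by the tool move_arm, never from a script. Its argument "commands" is one flat list of numbers, 7 for each row, row after row: the finger opening in m, from 0 to 0.0854, then the shift along the world's x, y, z in m, then the turn, a rotation vector about the world's x, y, z in rad. A call has 1 to 8 rows; each row shifts and turns the commanded pose from where the row before left it; what a row does not reach is not made up. A row lasts 1/10 s, in which the tool goes at most 50 mm and 8.59 degrees, less where a joint would pass 70% of its speed; a pose out of reach is approached as far as the arm can. A call with a gripper value outside its range is refused whole. The fingers move at their own pace and stop on an object; "newtons" is the grip in N (left out, the last holds). Time passes only in rows, so rows that do not move let the fingers close. It gives the time, the measured TCP pose, the force and the opening at its end, in the units of the state.
- status.get_state(): the state, without advancing time (a new reading comes with each control period).
- camera(name): name is "scene" or "top" or "wrist"; returns a dict with "img" (400x640x3 uint8, red, green, blue), "z_map" (400x640 float32, m along the optical axis (not along the pixel's ray), 0 where there is no reading), "fov_y" (degrees; the focal length in pixels is half the picture's height over the tangent of half this angle, whatever the lens; pixels are square), "cx", "cy" (the principal point, pixels), "R" (3x3) and "t" (3): a world point X has camera coordinates R X + t; the wrist camera has in their place "hand_eye" (4x4, takes a point from camera to tool coordinates, whose origin is the TCP and whose axes are the flange's). Camera axes: x right, y down, z forward; pixel columns grow to the right and rows downward; lengths in m; the calibration is good to about 2 mm. A picture is of the moment at which its call begins: read the wrist's pose just before it.
- workorder.close_job(): hands the job in, once; it reports no verdict.
Trained networks look in a picture, given as the dict that the camera call returned (one of the last four; its "shot" number tells which), for a name from the list of things; names that differ only in an ending like _2 or _b are one class to them, and where a whole thing is asked for, a point or a joint stands for the part that bears it (a point fixed in the world has none). Each returns a list of dicts, best first, with "score" (0 to 1); they miss things now and then, are a little off and sometimes report something else, mostly with a low value. They report only what shows in the picture. A call takes as long as a camera call.
- masks_of(target, picture): "mask" (400x640 bool, what is visible of it) and "location" ([column, row] in pixels, amid what is visible of it).
- pinpoint(target, picture): "location" ([column, row] in pixels: a listed point, or the origin of a listed thing).
The state is a dict: "clock": time; "qpos": joint angles; "joint_vel": joint speeds; "joint_torque": joint torques, N m; "eef_pos": TCP position; "orientation": TCP orientation; "ft_force": force on the tool from outside, world axes, zero at the start; "wrist_torque": the same for the moment, N m; "finger_gap": opening from 0.0 (shut) to 1.0 (fully open).
Only numpy, scipy, OpenCV 4.12 (cv2) and the standard library are available. Lean on these libraries where they do the work, as an engineer would, in place of code of your own. Each camera call takes 0.05 s, during which the arm holds its last target. There are 200 camera calls.

## Working session

There is one attempt and no reset: what is moved stays moved. The work goes in short steps, Python scripts to look and compute and a tool call to move; the robot and the scene stay as the last step left them, time stands still between calls to the robot, and variables do not carry over. Pictures are saved under pics/ and viewed, about 8 in all and at most 12, crops included, and the job is handed in when it is done.

Besides the shell and the picture viewer there is one more tool, called after "Request:" in YAML: its name, and indented under it one key for each argument. move_arm: Moves the arm, as the interface text tells. Its arguments: {"type":"object","properties":{"commands":{"type":"array"},"newtons":{"type":"number"}},"required":["commands"]}

```bash
mkdir -p pics; cat > h.py <<'E'
import numpy as np, cv2
from station import status, camera, workorder, masks_of, pinpoint
np.set_printoptions(precision=4, suppress=True)
def ext(p,st=None):
    if 'R' in p: return np.array(p['R']),np.array(p['t'])
    T=np.eye(4);T[:3,:3]=st['orientation'];T[:3,3]=st['eef_pos']
    M=np.linalg.inv(T@np.array(p['hand_eye']));return M[:3,:3],M[:3,3]
def f(p): return 200/np.tan(np.radians(p['fov_y'])/2)
def ray(p,uv,z,st=None):  # intersect pixel ray with world plane z
    R,t=ext(p,st);d=R.T@np.array([(uv[0]-p['cx'])/f(p),(uv[1]-p['cy'])/f(p),1]);c=-R.T@t
    return c+d*(z-c[2])/d[2]
def cloud(p,st=None):
    R,t=ext(p,st);v,u=np.mgrid[:400,:640];z=p['z_map']
    P=np.stack([(u-p['cx'])/f(p)*z,(v-p['cy'])/f(p)*z,z],-1)
    return (P-t)@R
def save(p,n): cv2.imwrite('pics/'+n,p['img'][...,::-1])
E
python3 - <<'E'
from h import *
s=status.get_state();print({k:s[k] for k in('clock','eef_pos','ft_force','finger_gap')})
for n in('top','scene'):
    p=camera(n);save(p,n+'.png');print(n,p['fov_y'],p['cx'],p['cy'],-p['R'].T@p['t'] if hasattr(p['R'],'T') else p['t'])
    for k,z in(('bracket',0),('flange_mid',.107),('drift',.085),('stand',0),('stand_hole',.085),('hammer',0),('screwdriver',0),('lid_a',0)):
        for r in pinpoint(k,p)[:3]:
            print(k,np.round(r['score'],2),np.round(r['location'],1),ray(p,r['location'],z))
    C=cloud(p)
    for k in('drift','stand','bracket'):
        for r in masks_of(k,p)[:1]:
            m=r['mask']&(p['z_map']>0);Q=C[m];print(k,m.sum(),Q.min(0),Q.max(0),np.percentile(Q,98,0))
E
```

```text
{'clock': 0.0, 'eef_pos': array([ 0.2004, -0.4577,  0.1939]), 'ft_force': array([-0.5561, -1.0742, -0.1076]), 'finger_gap': 1.001590890264532}
top 53.16951691542377 320.24911267537675 200.65539012210323 [ 0.3702 -0.0365  1.1308]
bracket 0.82 [367.7 184.4] [ 0.5791 -0.1543  0.    ]
flange_mid 0.89 [371.8 177.6] [ 0.5773 -0.1541  0.107 ]
drift 0.69 [259.7 202.2] [0.5157 0.1408 0.085 ]
stand 0.75 [266.  204.2] [0.5218 0.137  0.    ]
stand_hole 0.94 [262.5 198.1] [0.5267 0.1336 0.085 ]
hammer 0.97 [451.5 282.2] [ 0.3043 -0.3814  0.    ]
hammer 0.16 [264.1 198.8] [0.5374 0.1428 0.    ]
screwdriver 0.55 [310.5 138.8] [0.7147 0.0107 0.    ]
lid_a 0.88 [207.7 270.8] [0.3336 0.2967 0.    ]
lid_a 0.79 [312.1 250.1] [0.3916 0.0044 0.    ]
drift 155 [0.5046 0.121  0.0823] [0.543  0.1621 0.1574] [0.5375 0.149  0.1561]
stand 1387 [ 0.462   0.079  -0.0048] [0.5767 0.1923 0.1549] [0.5728 0.1824 0.0877]
bracket 1639 [ 0.5099 -0.2219 -0.0052] [ 0.6511 -0.0917  0.1175] [ 0.6397 -0.1004  0.1124]
scene 56.18427695912944 315.7133018311525 202.98316098402216 [ 0.9694 -0.5624  0.796 ]
bracket 0.83 [311.8 266.3] [ 0.5795 -0.155   0.    ]
flange_mid 0.77 [309.4 239.8] [ 0.577  -0.1572  0.107 ]
drift 0.69 [364.4 172.2] [0.5154 0.1477 0.085 ]
stand 0.93 [359.8 197.7] [0.5212 0.1275 0.    ]
stand_hole 0.76 [362.5 171.9] [0.5104 0.1452 0.085 ]
hammer 0.76 [175.5 266.5] [ 0.3143 -0.3864  0.    ]
screwdriver 0.76 [395.8 249.6] [ 0.7122  0.0314 -0.    ]
lid_a 0.74 [298.9 199.6] [0.3867 0.0007 0.    ]
lid_a 0.71 [343.1 148.5] [0.3289 0.2871 0.    ]
drift 409 [ 0.7092 -0.0124 -0.0017] [0.8135 0.043  0.0307] [0.8122 0.0227 0.0287]
stand 1407 [ 0.4445  0.0772 -0.0009] [0.5745 0.2055 0.0909] [0.5707 0.1746 0.0885]
bracket 2167 [ 0.4856 -0.2218 -0.0003] [ 0.6454 -0.054   0.1191] [ 0.6382 -0.1072  0.1138]
```

```bash
python3 - <<'E'
from h import *
a=camera('top');b=camera('scene')
def fit(Q,n):
    r=cv2.minAreaRect(Q[:,:2].astype(np.float32)*1000);print(n,len(Q),r,Q[:,2].mean())
for p in(a,b):
    C=cloud(p).reshape(-1,3);m=p['z_map'].ravel()>0
    d=np.hypot(C[:,0]-.52,C[:,1]-.138)
    fit(C[m&(d<.04)&(abs(C[:,2]-.155)<.006)],'handle')
    fit(C[m&(d<.07)&(abs(C[:,2]-.085)<.006)],'stand')
    d=np.hypot(C[:,0]-.577,C[:,1]+.154)
    Q=C[m&(d<.08)&(abs(C[:,2]-.095)<.004)];fit(Q,'block')
    Q=C[m&(d<.04)&(abs(C[:,2]-.107)<.003)];fit(Q,'flange')
im=np.hstack([cv2.resize(a['img'][110:280,180:480],(600,340)),]);im2=cv2.resize(b['img'][100:300,150:450],(600,400))
im=np.vstack([im,im2[:,:]]);im=cv2.resize(im,None,fx=.8,fy=.8);cv2.imwrite('pics/a.png',im[...,::-1])
E
```

```text
handle 91 ((519.477294921875, 135.26113891601562), (23.43914222717285, 23.48229217529297), 63.655128479003906) 0.15369332485267154
stand 762 ((519.52197265625, 135.94122314453125), (80.25028228759766, 80.10745239257812), 87.4638900756836) 0.08378997267188855
block 515 ((579.2476196289062, -156.63623046875), (64.30049133300781, 100.62555694580078), 23.966276168823242) 0.0943202766393568
flange 210 ((575.6677856445312, -150.02468872070312), (44.903568267822266, 69.01371002197266), 50.1210823059082) 0.10673294718637395
handle 67 ((516.6854858398438, 134.81524658203125), (24.367658615112305, 25.177974700927734), 66.93756103515625) 0.15520760195615377
stand 454 ((516.5249633789062, 135.49581909179688), (85.09508514404297, 83.20883178710938), 87.62049865722656) 0.08604530675047235
block 539 ((576.41455078125, -157.1567840576172), (64.73191833496094, 101.880859375), 24.02060890197754) 0.09625656770168435
flange 203 ((581.8286743164062, -150.28433227539062), (59.42519760131836, 46.743324279785156), 78.31914520263672) 0.10805010681207451
```

View pics/a.png

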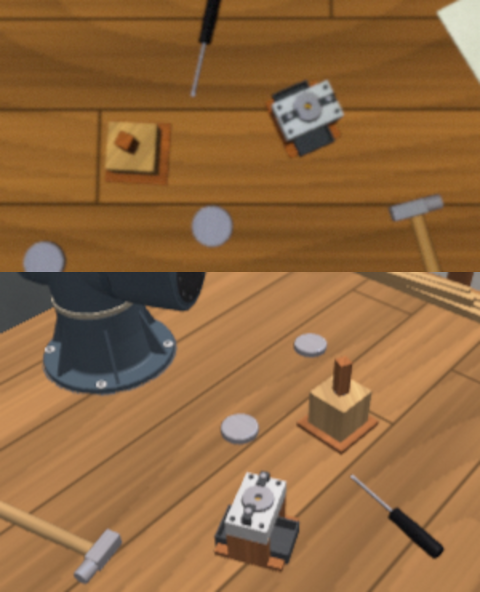

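```bash
python3 - <<'E'
from h import *
s=status.get_state();p=camera('wrist')
print(s['clock'],s['orientation'],s['qpos'],np.array(p['hand_eye']),p['fov_y'],p['cx'],p['cy'])
E
```

```text
1.3 [[ 0.916   0.4012  0.    ]
 [ 0.4012 -0.916   0.0001]
 [ 0.     -0.     -1.    ]] [-66.3498  12.2003  -1.9714  75.8311   0.0025  89.9983] [[ 0.0005 -0.9589 -0.2838  0.0721]
 [ 1.      0.0005  0.0002 -0.0013]
 [-0.     -0.2838  0.9589 -0.1787]
 [ 0.      0.      0.      1.    ]] 60.67879915738765 325.9910021509346 195.64200315439385
```

Request:
move_arm:
  commands: [0.085,0.03,0.024,0.006,0,0,0,0.085,0.032,0.026,0.006,0,0,0,0.085,0.032,0.026,0.006,0,0,0,0.085,0.032,0.026,0.006,0,0,0,0.085,0.032,0.026,0.006,0,0,0,0.085,0.032,0.026,0.006,0,0,0,0.085,0.032,0.026,0,0,0,0,0.085,0.032,0.026,0,0,0,0]

```text
clock: 2.15
eef_pos: [0.4559, -0.2507, 0.2307]
orientation: [[0.916, 0.401, 0.001], [0.401, -0.916, -0.0], [0.0, 0.001, -1.0]]
ft_force: [-0.5, -1.1, 1.2]
finger_gap: 0.994
```

Request:
move_arm:
  commands: [0.085,0.032,0.026,0,0,0,0,0.085,0.032,0.026,0,0,0,0,0.085,0.032,0.026,0,0,0,0,0.085,0.027,0.019,0,0,0,0,0.085,0,0,0,0,0,0,0.085,0,0,0,0,0,0]

```text
clock: 2.75
eef_pos: [0.5777, -0.1546, 0.2299]
orientation: [[0.916, 0.402, -0.001], [0.402, -0.916, -0.0], [-0.001, -0.0, -1.0]]
ft_force: [-0.1, 0.3, -0.6]
finger_gap: 0.995
```

```bash
python3 - <<'E'
from h import *
s=status.get_state();p=camera('wrist');save(p,'w1.png');print(s['clock'],s['eef_pos'])
for r in pinpoint('flange_mid',p)[:2]: print(r['score'],r['location'],ray(p,r['location'],.107,s))
C=cloud(p,s);m=p['z_map']>0
d=np.hypot(C[...,0]-.577,C[...,1]+.154)
Q=C[m&(d<.08)&(abs(C[...,2]-.095)<.003)];r=cv2.minAreaRect(Q[:,:2].astype(np.float32)*1000);print(r,Q[:,2].mean())
np.savez('w1.npz',img=p['img'],C=C,z=p['z_map'])
x=ext(p,s);np.savez('w1p.npz',R=x[0],t=x[1],f=f(p),c=[p['cx'],p['cy']])
E
```

```text
2.75 [ 0.5777 -0.1546  0.2299]
0.61 [326.2, 178.7] [ 0.5762 -0.1542  0.107 ]
((575.5079956054688, -153.7356719970703), (64.25181579589844, 100.16107940673828), 23.901779174804688) 0.09424389463155
```

View pics/w1.png

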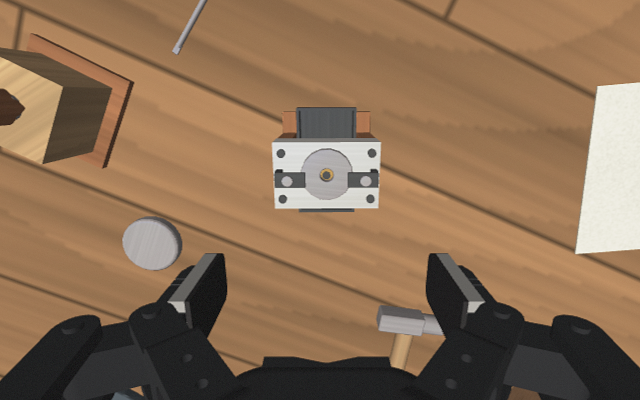

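```bash
python3 - <<'E'
import numpy as np,cv2
np.set_printoptions(precision=4, suppress=True)
a=np.load('w1.npz');q=np.load('w1p.npz');R,t,f,c=q['R'],q['t'],float(q['f']),q['c']
def ray(uv,z):
    d=R.T@np.array([(uv[0]-c[0])/f,(uv[1]-c[1])/f,1]);o=-R.T@t;return o+d*(z-o[2])/d[2]
img=a['img'];C=a['C']
m=(abs(C[...,2]-.107)<.003)&(np.hypot(C[...,0]-.576,C[...,1]+.154)<.035)
v,u=np.nonzero(m);print(u.min(),u.max(),v.min(),v.max())
cnt=max(cv2.findContours(m.astype(np.uint8),0,1)[0],key=cv2.contourArea)[:,0]
W=np.array([ray(x,.107) for x in cnt]);
from scipy.optimize import least_squares
g=least_squares(lambda p:np.hypot(W[:,0]-p[0],W[:,1]-p[1])-.0238,[.576,-.154],loss='soft_l1',f_scale=.0005);print('flange',g.x,g.cost)
print(cv2.cvtColor(img,cv2.COLOR_RGB2GRAY)[166:188,314:342])
cr=img[130:225,260:395];cv2.imwrite('pics/w1c.png',cv2.resize(cr,None,fx=5,fy=5,interpolation=0)[...,::-1])
for uv in((326,174),(326,175)):print(ray(uv,.107),ray(uv,.095))
E
```

```text
288 364 149 199
flange [ 0.5794 -0.1516] 0.00013787220618974321
[[175 174 175 175 176 173 176 174 175 175 176 177 178 178 178 177 178 179
  180 179 180 179 180 178 178 175 176 174]
 [174 176 175 175 174 173 174 174 173 174 173 170 170 170 172 175 175 175
  175 175 175 176 177 177 178 178 177 178]
 [174 175 174 172 172 173 174 174 171 168 142 126 150 148 143 159 172 174
  174 173 175 174 173 174 173 173 174 174]
 [174 173 172 171 172 171 173 168 141 111 140 157 158 161 160 149 143 161
  172 174 175 173 174 172 173 172 173 173]
 [176 176 173 174 172 172 169 150 151 161 160 161 163 165 164 162 148 144
  162 172 174 171 173 174 172 175 172 172]
 [175 176 176 175 175 172 152 152 166 165 146 116 108 134 160 169 168 153
  140 159 172 172 170 171 170 172 171 172]
 [177 176 175 175 176 170 140 141 167 141 100  86  85  92  91 118 157 168
  146 153 175 173 173 171 173 171 169 172]
 [175 176 176 178 173 156 151 164 143  99  85  85  86  86  83 107 154 169
  151 153 171 173 173 172 173 172 173 171]
 [172 171 172 174 171 141 143 167 131  85  85  87  88  87  86  87 138 168
  151 144 164 176 174 174 
[... 942 characters left out ...]
5 175 175]
 [174 174 173 174 173 174 174 174 175 176 177 177 176 178 178 178 176 177
  176 175 175 175 173 172 173 175 175 173]
 [172 174 173 172 172 171 173 173 173 174 174 173 172 174 175 173 175 174
  173 173 174 175 175 174 173 173 174 173]
 [172 172 172 171 173 171 171 173 171 171 171 173 171 172 174 172 171 172
  170 172 170 171 171 172 171 173 172 169]
 [170 172 171 171 171 172 171 171 172 171 171 171 170 172 172 171 170 172
  171 173 171 170 172 170 170 169 169 168]
 [176 176 175 173 174 174 172 172 171 170 171 169 171 169 170 170 170 171
  168 170 169 169 168 169 169 168 169 168]]
[ 0.5801 -0.1522  0.107 ] [ 0.5776 -0.1534  0.095 ]
[ 0.5793 -0.1526  0.107 ] [ 0.5767 -0.1537  0.095 ]
```

View pics/w1c.png

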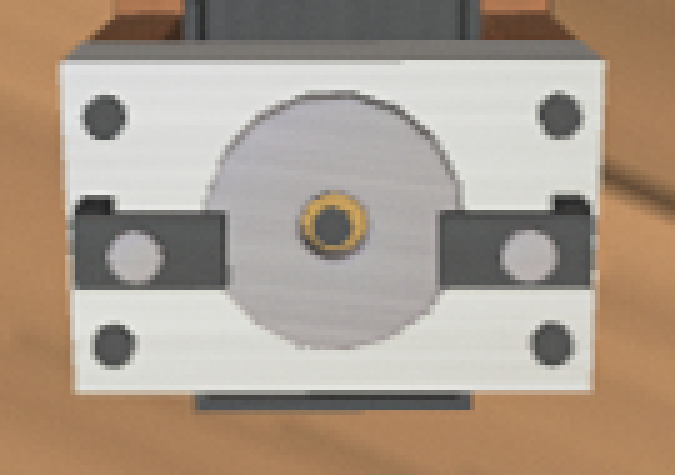

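Request:
move_arm:
  commands: [0.085,-0.0076,0.0363,0.01,0,0,0.0896,0.085,-0.0076,0.0363,0.01,0,0,0.0896,0.085,-0.0076,0.0363,0.01,0,0,0.0896,0.085,-0.0076,0.0363,0.01,0,0,0.0896,0.085,-0.0076,0.0363,0,0,0,0.0896,0.085,-0.0076,0.0363,0,0,0,0.0896,0.085,-0.0076,0.0363,0,0,0,0.0896,0.085,-0.0076,0.0363,0,0,0,0.0896]

```text
clock: 3.65
eef_pos: [0.516, 0.1356, 0.271]
orientation: [[0.425, 0.905, 0.001], [0.905, -0.425, 0.0], [0.0, 0.001, -1.0]]
ft_force: [0.2, 0.4, 0.4]
finger_gap: 0.998
```

Request:
move_arm:
  commands: [0.085,0,0,0,0,0,0,0.085,0,0,0,0,0,0]

```text
clock: 3.85
eef_pos: [0.5164, 0.1351, 0.2708]
orientation: [[0.427, 0.904, 0.001], [0.904, -0.427, -0.0], [0.0, 0.001, -1.0]]
ft_force: [-0.1, -1.3, 0.1]
finger_gap: 0.991
```

```bash
python3 - <<'E'
from h import *
s=status.get_state();p=camera('wrist');save(p,'w2.png');print(s['clock'],s['eef_pos'],s['qpos'])
C=cloud(p,s);m=p['z_map']>0
d=np.hypot(C[...,0]-.517,C[...,1]-.136)
for z in(.155,.085):
    Q=C[m&(d<.07)&(abs(C[...,2]-z)<.004)];print(len(Q),cv2.minAreaRect(Q[:,:2].astype(np.float32)*1000),Q[:,2].mean())
E
```

```text
3.85 [0.5164 0.1351 0.2708] [ 14.6654  16.5728  14.7348  88.1346  -0.0152 129.9558]
699 ((515.3385009765625, 139.17202758789062), (24.024700164794922, 23.4001407623291), 65.2236557006836) 0.15386086398703488
4429 ((515.4879150390625, 138.9730682373047), (80.33585357666016, 80.13556671142578), 86.98583221435547) 0.08408286769811764
```

View pics/w2.png

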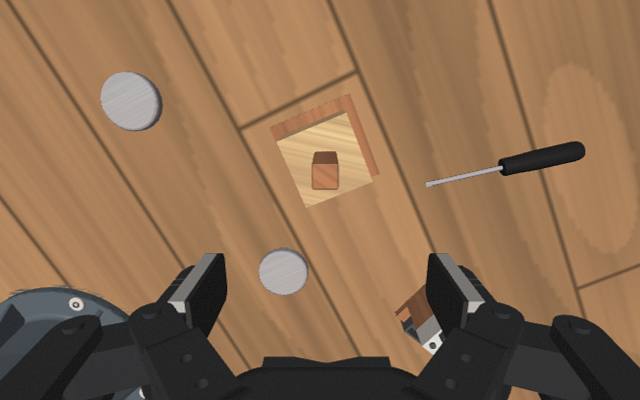

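Request:
move_arm:
  commands: [0.085,-0.0012,0.004,-0.03,0,0,0.008,0.085,0,0,-0.03,0,0,0,0.085,0,0,-0.03,0,0,0,0.085,0,0,-0.03,0,0,0,0.085,0,0,-0.02,0,0,0,0.085,0,0,-0.016,0,0,0,0.085,0,0,0,0,0,0,0.03,0,0,0,0,0,0]
  newtons: 90

```text
clock: 4.7
eef_pos: [0.5158, 0.1384, 0.115]
orientation: [[0.422, 0.907, 0.0], [0.907, -0.422, -0.0], [0.0, 0.0, -1.0]]
ft_force: [-0.1, -0.5, 0.9]
finger_gap: 0.852
```

Request:
move_arm:
  commands: [0.01,0,0,0,0,0,0,0.01,0,0,0,0,0,0,0.01,0,0,0,0,0,0,0.01,0,0,0,0,0,0,0.01,0,0,0,0,0,0,0.01,0,0,0,0,0,0]

```text
clock: 5.3
eef_pos: [0.5163, 0.1396, 0.1153]
orientation: [[0.42, 0.908, 0.002], [0.908, -0.42, 0.0], [0.001, 0.001, -1.0]]
ft_force: [-0.3, -1.1, 7.0]
finger_gap: 0.229
```

Request:
move_arm:
  commands: [0.01,0,0,0,0,0,0,0.01,0,0,0,0,0,0,0.01,0,0,0.01,0,0,0,0.01,0,0,0.01,0,0,0,0.01,0,0,0,0,0,0]

```text
clock: 5.8
eef_pos: [0.5164, 0.1397, 0.1362]
orientation: [[0.42, 0.908, 0.002], [0.908, -0.42, 0.001], [0.001, 0.002, -1.0]]
ft_force: [0.5, 0.0, -1.9]
finger_gap: 0.227
```

```bash
python3 - <<'E'
from h import *
s=status.get_state();print(s['finger_gap'],s['ft_force'])
p=camera('wrist');save(p,'w3.png')
E
```

```text
0.22678371509932208 [ 0.4851  0.0262 -1.879 ]
```

View pics/w3.png

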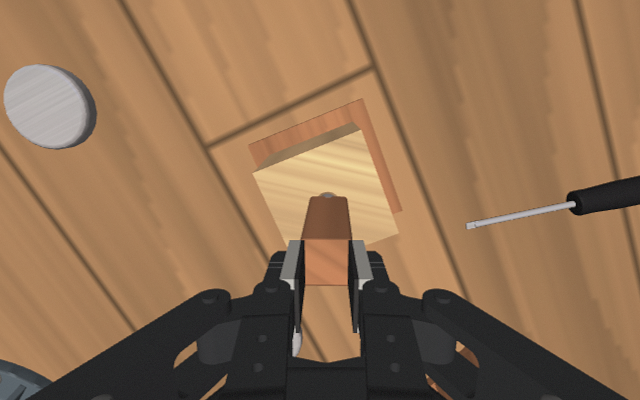

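Request:
move_arm:
  commands: [0.01,0,0,0.02,0,0,0,0.01,0,0,0.025,0,0,0,0.01,0,0,0.025,0,0,0,0.01,0,0,0.025,0,0,0,0.01,0,0,0.015,0,0,0,0.01,0,0,0,0,0,0,0.01,0,0,0,0,0,0]

```text
clock: 6.55
eef_pos: [0.5155, 0.1394, 0.2436]
orientation: [[0.42, 0.908, -0.0], [0.908, -0.42, -0.0], [-0.0, -0.0, -1.0]]
ft_force: [0.0, -1.7, -1.9]
finger_gap: 0.233
```

```bash
python3 - <<'E'
from h import *
s=status.get_state();print(s['clock'],s['eef_pos'],s['ft_force'],s['wrist_torque'])
for n in('wrist','scene'):
    p=camera(n)
    for r in pinpoint('drift_tip',p)[:2]: print(n,r['score'],r['location'],ray(p,r['location'],s['eef_pos'][2]-.1003,s))
    for r in pinpoint('drift',p)[:2]: print(' drift',n,r['score'],r['location'],ray(p,r['location'],s['eef_pos'][2]-.0303,s))
    cr=p['img'][100:250,250:400] if n=='wrist' else p['img'][60:210,290:440]
    cv2.imwrite(f'pics/t_{n}.png',cv2.resize(cr,None,fx=3,fy=3)[...,::-1])
a=cv2.imread('pics/t_wrist.png');b=cv2.imread('pics/t_scene.png');cv2.imwrite('pics/t.png',cv2.resize(np.hstack([a,b]),(800,400)))
E
```

```text
6.55 [0.5155 0.1394 0.2436] [ 0.0088 -1.6735 -1.9129] [0.0667 0.0127 0.0414]
wrist 0.61 [325.0, 187.2] [0.513  0.1382 0.1433]
 drift wrist 0.95 [328.9, 212.8] [0.5162 0.1386 0.2133]
 drift wrist 0.42 [127.2, 103.0] [0.4367 0.2509 0.2133]
scene 0.93 [363.9, 158.3] [0.5162 0.1365 0.1433]
 drift scene 0.74 [367.2, 137.4] [0.5187 0.1388 0.2133]
```

View pics/t.png

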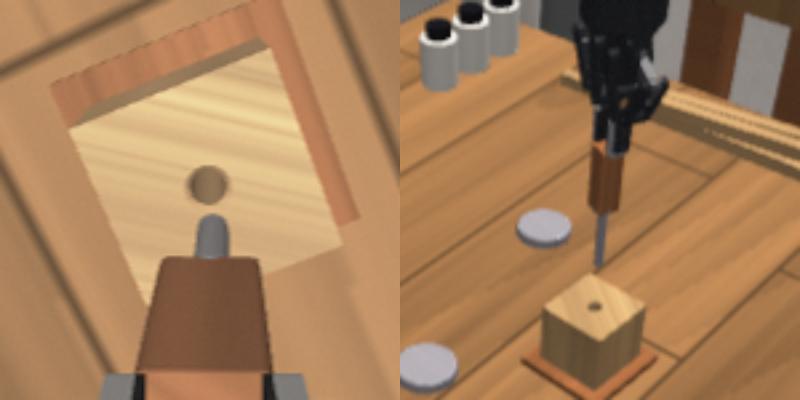

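```bash
python3 - <<'E'
from h import *
s=status.get_state();p=camera('wrist');save(p,'w4.png')
for uv,z in(((329.3,185),.1433),((329.3,186),.1433),((328,169),.085)):print(ray(p,uv,z,s))
g=cv2.cvtColor(p['img'],cv2.COLOR_RGB2GRAY);print(g[176:200,318:342])
E
```

```text
[0.5167 0.1382 0.1433]
[0.5164 0.1375 0.1433]
[0.5165 0.1398 0.085 ]
[[189 187 187 186 179 179 181 172 163 149 141 151 168 184 184 186 184 188
  190 191 190 191 191 192]
 [184 185 186 186 186 184 183 183 184 184 187 187 187 188 186 187 186 185
  185 189 186 188 189 189]
 [183 182 184 185 184 186 186 185 185 187 188 189 188 188 187 188 186 187
  185 187 185 185 187 187]
 [179 180 180 182 183 184 182 183 186 188 190 190 190 189 189 187 189 187
  187 188 187 186 186 187]
 [179 178 179 178 180 180 183 183 178 163 146 131 131 157 173 181 189 188
  186 187 187 187 187 187]
 [176 177 177 177 179 179 181 165 132 115 116 113 110 113 111 145 179 186
  185 187 186 185 187 187]
 [177 177 176 178 178 180 163 126 107 110 111 115 111 109 104 103 140 177
  184 184 185 184 184 185]
 [177 178 176 177 179 180 153 108 107 111 113 114 110 107 105  98 119 163
  182 180 182 181 181 183]
 [179 177 179 178 179 167 128 100 109 115 115 115 110 108 107 102  91 148
  181 178 178 178 180 181]
 [178 180 179 180 181 169 129 101 108 114 114 113 111 108 106 101  89 126
  169 178 177 177 179 178]
 [176 177 178 178 182
[... 693 characters left out ...]
80 180 183 170 131 103 110 116 113 115 113 108 109 106  98  89 107
  162 186 182 181 180 179]
 [178 179 179 181 158 115 105 109 115 114 114 112 110 107 104  99  89 104
  159 186 184 182 185 184]
 [181 179 183 182 160 119 110 114 116 117 116 117 114 113 110 103  90 107
  163 186 186 186 186 186]
 [117 124 125 124 114  98  99 111 119 129 135 127 117 110  98  93  89  99
  117 121 119 120 121 120]
 [ 92  95  94  93  93  90  93  94  95  96  98  94  91  90  87  85  84  84
   86  86  87  86  83  85]
 [ 93  91  94  92  93  92  92  90  89  90  89  87  88  87  86  85  84  82
   84  83  83  84  84  84]
 [ 95  94  93  92  92  93  93  90  91  91  89  87  89  88  87  84  86  84
   85  85  85  84  85  85]]
```

Request:
move_arm:
  commands: [0.01,0.004,-0.018,0,0,0,0,0.01,0.0079,-0.0362,0,0,0,0,0.01,0.0079,-0.0362,0,0,0,0,0.01,0.0079,-0.0362,0,0,0,0,0.01,0.0079,-0.0362,0,0,0,0,0.01,0.0079,-0.0362,0,0,0,0,0.01,0.0079,-0.0362,0,0,0,0,0.01,0.0079,-0.0362,0,0,0,0]

```text
clock: 7.7
eef_pos: [0.5749, -0.1335, 0.2443]
orientation: [[0.42, 0.908, -0.0], [0.908, -0.42, 0.0], [0.0, -0.0, -1.0]]
ft_force: [0.8, -0.2, -1.6]
finger_gap: 0.227
```

Request:
move_arm:
  commands: [0.01,0.004,-0.0183,0,0,0,0,0.01,0,0,-0.01,0,0,0,0.01,0,0,-0.01,0,0,0,0.01,0,0,0,0,0,0,0.01,0,0,0,0,0,0]

```text
clock: 8.2
eef_pos: [0.5785, -0.1491, 0.2243]
orientation: [[0.419, 0.908, -0.001], [0.908, -0.419, 0.0], [0.0, -0.001, -1.0]]
ft_force: [0.6, -0.5, -0.5]
finger_gap: 0.23
```

```bash
python3 - <<'E'
from h import *
s=status.get_state();p=camera('wrist');save(p,'w5.png');print(s['clock'],s['eef_pos'],s['ft_force'])
C=cloud(p,s)
Q=C[(p['z_map']>0)&(np.hypot(C[...,0]-.577,C[...,1]+.154)<.08)&(abs(C[...,2]-.095)<.003)];print(cv2.minAreaRect(Q[:,:2].astype(np.float32)*1000))
zt=s['eef_pos'][2]-.1003
for k in np.arange(323,337,3):print(k,ray(p,(k,188),zt,s))
cv2.imwrite('pics/w5c.png',cv2.resize(p['img'][135:235,260:395],None,fx=5.5,fy=5.5,interpolation=cv2.INTER_LINEAR)[...,::-1])
E
```

```text
8.2 [ 0.5785 -0.1491  0.2243] [ 0.5723 -0.5201 -0.5301]
((575.4093627929688, -153.91049194335938), (64.35428619384766, 100.16190338134766), 23.953622817993164)
323 [ 0.5741 -0.1502  0.124 ]
326 [ 0.5764 -0.1513  0.124 ]
329 [ 0.5787 -0.1524  0.124 ]
332 [ 0.581  -0.1534  0.124 ]
335 [ 0.5834 -0.1545  0.124 ]
```

View pics/w5c.png

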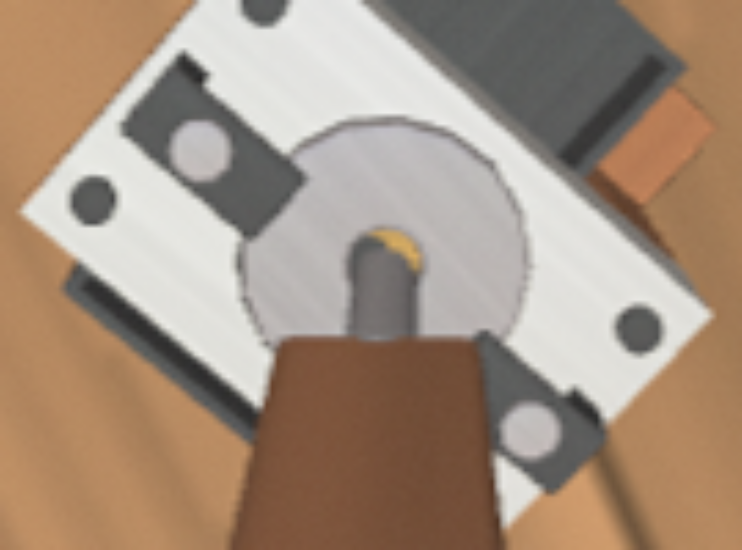

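```bash
python3 - <<'E'
from h import *
s=status.get_state();p=camera('wrist')
zt=s['eef_pos'][2]-.1003
h=ray(p,(330.2,182.6),.107,s);t=ray(p,(329.5,183.7),zt,s);print(h,t,h-t,s['eef_pos'])
E
```

```text
[ 0.5803 -0.1529  0.107 ] [ 0.581  -0.1493  0.1244] [-0.0007 -0.0035 -0.0174] [ 0.5788 -0.1493  0.2247]
```

Request:
move_arm:
  commands: [0.01,0,-0.0015,-0.008,0,0,0,0.01,0,0,-0.006,0,0,0,0.01,0,0,-0.0015,0,0,0,0.01,0,0,-0.001,0,0,0,0.01,0,0,-0.001,0,0,0,0.01,0,0,0,0,0,0]

```text
clock: 8.9
eef_pos: [0.5789, -0.1518, 0.2069]
orientation: [[0.42, 0.908, -0.0], [0.908, -0.42, 0.0], [0.0, -0.0, -1.0]]
ft_force: [0.2, -0.7, -1.4]
finger_gap: 0.224
```

Request:
move_arm:
  commands: [0.01,0,0,-0.0005,0,0,0,0.01,0,0,-0.0005,0,0,0,0.01,0,0,0,0,0,0]

```text
clock: 9.2
eef_pos: [0.5789, -0.1518, 0.2059]
orientation: [[0.42, 0.908, 0.0], [0.908, -0.42, 0.0], [0.0, 0.0, -1.0]]
ft_force: [-0.4, 0.0, -0.9]
finger_gap: 0.226
```

Request:
move_arm:
  commands: [0.01,0,0,-0.0006,0,0,0,0.01,0,0,-0.0006,0,0,0,0.01,0,0,0,0,0,0]

```text
clock: 9.5
eef_pos: [0.5789, -0.1518, 0.2046]
orientation: [[0.42, 0.908, -0.0], [0.908, -0.42, 0.0], [-0.0, -0.0, -1.0]]
ft_force: [-0.4, -0.3, -0.7]
finger_gap: 0.225
```

Request:
move_arm:
  commands: [0.01,0,0,-0.0006,0,0,0,0.01,0,0,0,0,0,0]

```text
clock: 9.7
eef_pos: [0.5789, -0.1518, 0.204]
orientation: [[0.42, 0.908, -0.0], [0.908, -0.42, 0.0], [-0.0, -0.0, -1.0]]
ft_force: [-0.0, -0.1, -1.3]
finger_gap: 0.225
```

Request:
move_arm:
  commands: [0.01,0,0,-0.001,0,0,0,0.01,0,0,-0.001,0,0,0,0.01,0,0,0,0,0,0]

```text
clock: 10.0
eef_pos: [0.5788, -0.1518, 0.2019]
orientation: [[0.42, 0.908, -0.0], [0.908, -0.42, 0.0], [-0.0, -0.0, -1.0]]
ft_force: [-0.3, -0.1, -0.5]
finger_gap: 0.228
```

Request:
move_arm:
  commands: [0.01,0,0,-0.001,0,0,0,0.01,0,0,-0.001,0,0,0,0.01,0,0,0,0,0,0]

```text
clock: 10.3
eef_pos: [0.5788, -0.1518, 0.1999]
orientation: [[0.42, 0.908, -0.0], [0.908, -0.42, 0.0], [-0.0, -0.0, -1.0]]
ft_force: [-0.6, 0.5, -1.1]
finger_gap: 0.225
```

Request:
move_arm:
  commands: [0.01,0,0,-0.002,0,0,0,0.01,0,0,-0.002,0,0,0,0.01,0,0,-0.002,0,0,0,0.01,0,0,-0.001,0,0,0,0.01,0,0,0,0,0,0]

```text
clock: 10.8
eef_pos: [0.5788, -0.1518, 0.1929]
orientation: [[0.42, 0.908, -0.0], [0.908, -0.42, 0.0], [-0.0, -0.0, -1.0]]
ft_force: [0.5, -0.6, -1.3]
finger_gap: 0.225
```

Request:
move_arm:
  commands: [0.01,0,0,-0.0008,0,0,0,0.01,0,0,-0.0008,0,0,0,0.01,0,0,-0.0008,0,0,0]

```text
clock: 11.1
eef_pos: [0.5793, -0.1519, 0.1914]
orientation: [[0.42, 0.908, 0.001], [0.908, -0.42, -0.0], [0.0, 0.001, -1.0]]
ft_force: [-1.1, 0.7, 10.7]
finger_gap: 0.225
```

Request:
move_arm:
  commands: [0.01,0,0,-0.0008,0,0,0,0.01,0,0,-0.0008,0,0,0,0.01,0,0,-0.0008,0,0,0]

```text
clock: 11.4
eef_pos: [0.58, -0.152, 0.1902]
orientation: [[0.42, 0.908, 0.004], [0.908, -0.42, -0.001], [0.001, 0.004, -1.0]]
ft_force: [-1.7, 1.1, 16.5]
finger_gap: 0.225
```

Request:
move_arm:
  commands: [0.01,0,0,-0.0008,0,0,0,0.01,0,0,-0.0008,0,0,0,0.01,0,0,-0.0008,0,0,0]

```text
clock: 11.7
eef_pos: [0.58, -0.152, 0.1879]
orientation: [[0.42, 0.908, 0.004], [0.908, -0.42, -0.001], [0.001, 0.004, -1.0]]
ft_force: [-1.4, 1.1, 20.9]
finger_gap: 0.225
```

Request:
move_arm:
  commands: [0.01,0,0,-0.0008,0,0,0,0.01,0,0,-0.0008,0,0,0,0.01,0,0,-0.0008,0,0,0]

```text
clock: 12.0
eef_pos: [0.58, -0.1521, 0.1855]
orientation: [[0.42, 0.908, 0.004], [0.908, -0.42, -0.001], [0.001, 0.004, -1.0]]
ft_force: [-0.9, 0.4, 20.1]
finger_gap: 0.229
```

Request:
move_arm:
  commands: [0.01,0,0,-0.0008,0,0,0,0.01,0,0,-0.0008,0,0,0,0.01,0,0,-0.0008,0,0,0,0.01,0,0,-0.0008,0,0,0,0.01,0,0,-0.0008,0,0,0]

```text
clock: 12.5
eef_pos: [0.58, -0.152, 0.1815]
orientation: [[0.42, 0.908, 0.004], [0.908, -0.42, -0.001], [0.001, 0.004, -1.0]]
ft_force: [-0.4, 0.8, 18.8]
finger_gap: 0.226
```

Request:
move_arm:
  commands: [0.01,0,0,-0.0008,0,0,0,0.01,0,0,-0.0008,0,0,0,0.01,0,0,-0.0008,0,0,0,0.01,0,0,-0.0008,0,0,0,0.01,0,0,-0.0008,0,0,0]

```text
clock: 13.0
eef_pos: [0.58, -0.152, 0.1775]
orientation: [[0.42, 0.908, 0.004], [0.908, -0.42, -0.001], [0.001, 0.004, -1.0]]
ft_force: [-1.0, 1.1, 20.6]
finger_gap: 0.228
```

Request:
move_arm:
  commands: [0.01,0,0,-0.0008,0,0,0,0.01,0,0,-0.0008,0,0,0,0.01,0,0,-0.0008,0,0,0,0.01,0,0,0,0,0,0]

```text
clock: 13.4
eef_pos: [0.5788, -0.1518, 0.173]
orientation: [[0.42, 0.908, -0.0], [0.908, -0.42, -0.0], [-0.0, -0.0, -1.0]]
ft_force: [-0.2, 0.5, -1.1]
finger_gap: 0.229
```

Request:
move_arm:
  commands: [0.01,0,0,0.005,0,0,0,0.01,0,0,0.01,0,0,0,0.01,0,0,0.01,0,0,0,0.01,0,0,0.012,0,0,0,0.01,0,0,0.012,0,0,0,0.01,0,0,0.012,0,0,0,0.01,0,0,0.01,0,0,0,0.01,0,0,0,0,0,0]

```text
clock: 14.2
eef_pos: [0.5796, -0.152, 0.2459]
orientation: [[0.42, 0.908, 0.002], [0.908, -0.42, -0.001], [0.0, 0.002, -1.0]]
ft_force: [-0.1, 0.4, -2.3]
finger_gap: 0.227
```

```bash
python3 - <<'E'
from h import *
s=status.get_state();print(s['clock'],s['eef_pos'],s['ft_force'])
for n in('wrist','top','scene'):
    p=camera(n);print(n,[(round(r['score'],2),r['location'],ray(p,r['location'],.01,s)) for r in pinpoint('bush',p)[:2]])
    if n=='wrist':
        save(p,'w6.png');print([(r['score'],r['location']) for r in pinpoint('drift_tip',p)[:1]])
        a=cv2.resize(p['img'][100:250,240:415],(466,400))
    if n=='scene': b=cv2.resize(p['img'][210:300,270:350],(320,400))
cv2.imwrite('pics/x.png',np.hstack([a,b])[...,::-1])
E
```

```text
14.2 [ 0.5796 -0.152   0.2459] [-0.0735  0.439  -2.3174]
wrist []
[(0.73, [328.9, 184.8])]
top []
scene []
```

View pics/x.png

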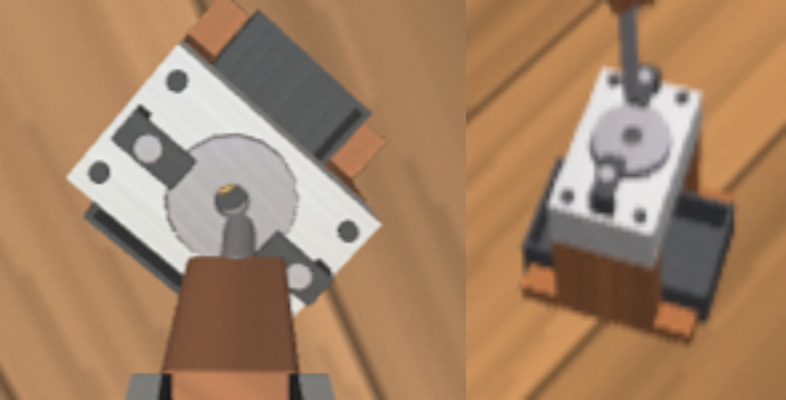

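Request:
move_arm:
  commands: [0.01,-0.0035,0.0163,0,0,0,0,0.01,-0.0079,0.0363,0,0,0,0,0.01,-0.0079,0.0363,0,0,0,0,0.01,-0.0079,0.0363,0,0,0,0,0.01,-0.0079,0.0363,0,0,0,0,0.01,-0.0079,0.0363,0,0,0,0,0.01,-0.0079,0.0363,0,0,0,0,0.01,-0.0079,0.0363,0,0,0,0]

```text
clock: 15.35
eef_pos: [0.519, 0.1206, 0.2441]
orientation: [[0.42, 0.908, 0.0], [0.908, -0.42, 0.0], [0.0, 0.0, -1.0]]
ft_force: [0.8, 0.3, -1.8]
finger_gap: 0.224
```

Request:
move_arm:
  commands: [0.01,-0.0046,0.0218,0,0,0,0,0.01,0,0,-0.02,0,0,0,0.01,0,0,-0.02,0,0,0,0.01,0,0,0,0,0,0,0.01,0,0,0,0,0,0]

```text
clock: 15.85
eef_pos: [0.515, 0.1406, 0.2046]
orientation: [[0.42, 0.908, -0.0], [0.908, -0.42, -0.0], [-0.0, -0.0, -1.0]]
ft_force: [0.6, -0.1, -1.9]
finger_gap: 0.225
```

```bash
python3 - <<'E'
from h import *
s=status.get_state();p=camera('wrist');save(p,'w7.png');print(s['clock'],s['eef_pos'],s['ft_force'])
C=cloud(p,s)
Q=C[(p['z_map']>0)&(np.hypot(C[...,0]-.516,C[...,1]-.139)<.07)&(abs(C[...,2]-.085)<.003)];print(len(Q),cv2.minAreaRect(Q[:,:2].astype(np.float32)*1000))
zt=s['eef_pos'][2]-.1003
print(zt,[ray(p,(329.3,v),zt,s) for v in (184.8,185.7)])
print([(r['score'],r['location']) for r in pinpoint('drift_tip',p)[:1]])
cv2.imwrite('pics/w7c.png',cv2.resize(p['img'][130:230,270:390],None,fx=5,fy=5)[...,::-1])
E
```

```text
15.85 [0.515  0.1406 0.2046] [ 0.5751 -0.1169 -1.9086]
6109 ((515.5067749023438, 138.95901489257812), (80.26097869873047, 80.25921630859375), 86.92622375488281)
0.10425205318274294 [array([0.5166, 0.1398, 0.1043]), array([0.5163, 0.1391, 0.1043])]
[(0.94, [329.6, 186.3])]
```

View pics/w7c.png

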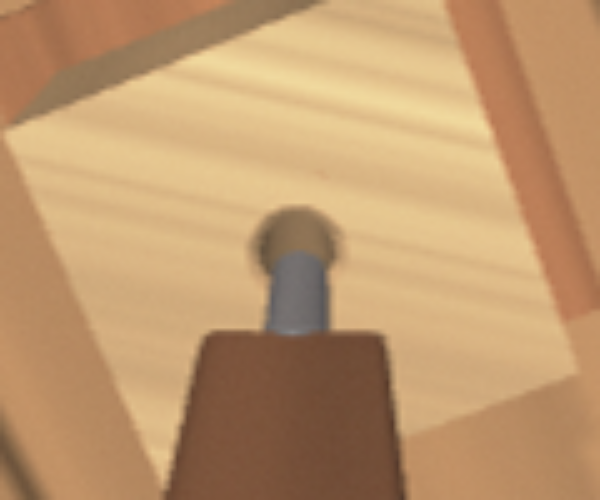

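Request:
move_arm:
  commands: [0.01,-0.0003,0,-0.008,0,0,0,0.01,0,0,-0.008,0,0,0,0.01,0,0,-0.001,0,0,0,0.01,0,0,-0.001,0,0,0,0.01,0,0,-0.001,0,0,0,0.01,0,0,-0.001,0,0,0]

```text
clock: 16.55
eef_pos: [0.5153, 0.1404, 0.1842]
orientation: [[0.42, 0.908, 0.0], [0.908, -0.42, 0.0], [0.0, 0.0, -1.0]]
ft_force: [0.3, -0.1, -1.5]
finger_gap: 0.226
```

Request:
move_arm:
  commands: [0.01,0,0,-0.001,0,0,0,0.01,0,0,-0.001,0,0,0,0.01,0,0,-0.001,0,0,0]

```text
clock: 16.85
eef_pos: [0.5152, 0.1404, 0.1811]
orientation: [[0.42, 0.908, 0.0], [0.908, -0.42, 0.0], [0.0, 0.0, -1.0]]
ft_force: [1.2, 0.1, -1.2]
finger_gap: 0.226
```

Request:
move_arm:
  commands: [0.01,0,0,-0.006,0,0,0,0.01,0,0,-0.006,0,0,0,0.01,0,0,-0.006,0,0,0,0.01,0,0,-0.006,0,0,0]

```text
clock: 17.25
eef_pos: [0.515, 0.1403, 0.1564]
orientation: [[0.42, 0.908, -0.0], [0.908, -0.42, -0.0], [-0.0, -0.0, -1.0]]
ft_force: [0.6, 1.0, -1.9]
finger_gap: 0.223
```

Request:
move_arm:
  commands: [0.01,0,0,-0.006,0,0,0,0.01,0,0,-0.006,0,0,0,0.01,0,0,-0.006,0,0,0,0.01,0,0,-0.006,0,0,0,0.01,0,0,-0.006,0,0,0,0.01,0,0,-0.006,0,0,0]

```text
clock: 17.85
eef_pos: [0.5152, 0.1404, 0.1206]
orientation: [[0.42, 0.908, 0.0], [0.908, -0.42, 0.0], [0.0, 0.0, -1.0]]
ft_force: [-0.6, 0.6, -0.7]
finger_gap: 0.226
```

Request:
move_arm:
  commands: [0.01,0,0,-0.002,0,0,0,0.01,0,0,-0.001,0,0,0,0.01,0,0,-0.0008,0,0,0,0.01,0,0,-0.0004,0,0,0,0.01,0,0,0,0,0,0]

```text
clock: 18.35
eef_pos: [0.5152, 0.1404, 0.117]
orientation: [[0.42, 0.908, 0.0], [0.908, -0.42, 0.0], [0.0, 0.0, -1.0]]
ft_force: [0.8, 0.2, -2.1]
finger_gap: 0.227
```

Request:
move_arm:
  commands: [0.01,0,0,-0.0006,0,0,0,0.01,0,0,-0.0006,0,0,0,0.01,0,0,-0.0006,0,0,0,0.01,0,0,0,0,0,0]

```text
clock: 18.75
eef_pos: [0.5155, 0.1405, 0.1154]
orientation: [[0.42, 0.908, 0.001], [0.908, -0.42, 0.0], [0.001, 0.001, -1.0]]
ft_force: [0.1, -0.3, 3.4]
finger_gap: 0.222
```

Request:
move_arm:
  commands: [0.01,0,0,-0.0004,0,0,0,0.01,0,0,0,0,0,0]

```text
clock: 18.95
eef_pos: [0.5157, 0.1405, 0.1154]
orientation: [[0.42, 0.908, 0.001], [0.908, -0.42, 0.0], [0.001, 0.001, -1.0]]
ft_force: [-0.9, -0.7, 7.5]
finger_gap: 0.227
```

Request:
move_arm:
  commands: [0.03,0,0,0,0,0,0,0.05,0,0,0,0,0,0,0.085,0,0,0,0,0,0,0.085,0,0,0,0,0,0,0.085,0,0,0,0,0,0,0.085,0,0,0,0,0,0,0.085,0,0,0,0,0,0,0.085,0,0,0,0,0,0]

```text
clock: 19.75
eef_pos: [0.5152, 0.1404, 0.1147]
orientation: [[0.42, 0.908, -0.0], [0.908, -0.42, -0.0], [-0.0, -0.0, -1.0]]
ft_force: [-0.7, 0.3, -0.1]
finger_gap: 0.995
```

Request:
move_arm:
  commands: [0.085,0,0,0.01,0,0,0,0.085,0,0,0.025,0,0,0,0.085,0,0,0.03,0,0,0,0.085,0,0,0.03,0,0,0,0.085,0,0,0.03,0,0,0,0.085,0,0,0.025,0,0,0,0.085,0,0,0,0,0,0,0.085,0,0,0,0,0,0]

```text
clock: 20.55
eef_pos: [0.5155, 0.1405, 0.2652]
orientation: [[0.42, 0.908, 0.001], [0.908, -0.42, 0.0], [0.001, 0.001, -1.0]]
ft_force: [0.1, 0.8, -0.2]
finger_gap: 0.994
```

```bash
python3 - <<'E'
from h import *
s=status.get_state();p=camera('wrist');save(p,'w8.png');print(s['clock'],s['eef_pos'],s['finger_gap'],s['ft_force'])
C=cloud(p,s);m=p['z_map']>0;d=np.hypot(C[...,0]-.516,C[...,1]-.139)
for z in(.155,.085):
    Q=C[m&(d<.07)&(abs(C[...,2]-z)<.006)];print(len(Q),cv2.minAreaRect(Q[:,:2].astype(np.float32)*1000),Q[:,2].mean(),Q[:,2].std())
q=camera('scene');t=camera('top')
for n,pp in(('scene',q),('top',t)):
    for k in('bush','bush_mid'):print(n,k,[(r['score'],r['location']) for r in pinpoint(k,pp)[:2]])
    print([(k,[ray(pp,r['location'],0) for r in pinpoint(k,pp)[:2]]) for k in('hammer','screwdriver','lid_a')])
cv2.imwrite('pics/y.png',np.hstack([cv2.resize(p['img'][80:240,240:400],(400,400)),cv2.resize(q['img'][100:260,300:460],(400,400))])[...,::-1])
E
```

```text
20.55 [0.5155 0.1405 0.2652] 0.9939972209953587 [ 0.1345  0.8155 -0.2036]
724 ((515.5874633789062, 140.44837951660156), (23.571876525878906, 23.03343963623047), 64.69168090820312) 0.15385129803797482 0.0009097129301713661
4487 ((515.5054321289062, 138.9673309326172), (80.46697235107422, 80.08393859863281), 86.86688995361328) 0.08405095118524811 0.0008678026777193184
scene bush []
scene bush_mid []
[('hammer', [array([ 0.316 , -0.3833,  0.    ])]), ('screwdriver', [array([0.7118, 0.032 , 0.    ])]), ('lid_a', [array([0.3819, 0.0045, 0.    ]), array([0.3248, 0.2928, 0.    ])])]
top bush []
top bush_mid [(0.71, [453.2, 281.2])]
[('hammer', [array([ 0.3032, -0.3792,  0.    ])]), ('screwdriver', [array([0.7205, 0.0142, 0.    ])]), ('lid_a', [array([0.3958, 0.0134, 0.    ])])]
```

View pics/y.png

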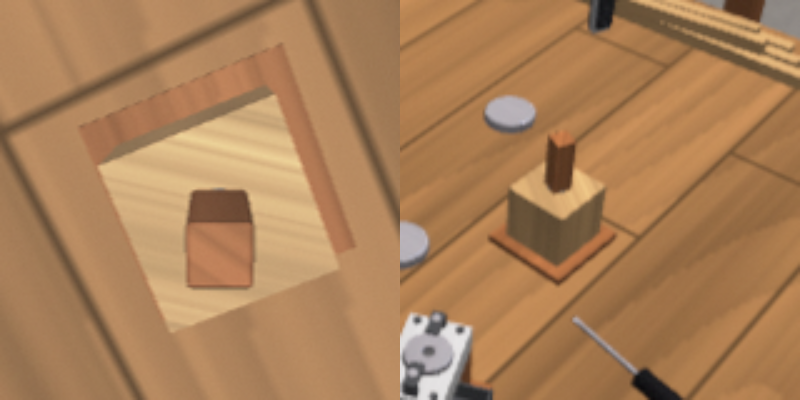

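Request:
move_arm:
  commands: [0.085,0.002,-0.02,0,0,0,0,0.085,0.004,-0.04,0,0,0,0,0.085,0.004,-0.042,0,0,0,0,0.085,0.004,-0.042,0,0,0,0,0.085,0.004,-0.042,0,0,0,0,0.085,0.004,-0.042,0,0,0,0,0.085,0.004,-0.042,0,0,0,0,0.085,0.004,-0.042,0,0,0,0]

```text
clock: 22.0
eef_pos: [0.5451, -0.1734, 0.2648]
orientation: [[0.42, 0.908, 0.0], [0.908, -0.42, -0.0], [0.0, 0.0, -1.0]]
ft_force: [1.4, -0.6, 0.3]
finger_gap: 0.993
```

Request:
move_arm:
  commands: [0.085,0.004,-0.0455,0,0,0,0,0.085,0,0,0,0,0,0,0.085,0,0,0,0,0,0]

```text
clock: 22.3
eef_pos: [0.549, -0.2179, 0.2643]
orientation: [[0.422, 0.907, -0.001], [0.907, -0.422, 0.0], [0.0, -0.001, -1.0]]
ft_force: [0.9, 0.4, -0.0]
finger_gap: 0.996
```

```bash
python3 - <<'E'
from h import *
s=status.get_state();p=camera('wrist');print(s['clock'],s['eef_pos'])
R,t=ext(p,s);c=R@np.array([.5798,-.1523,.107])+t;u,v=(c[:2]/c[2]*f(p)+[p['cx'],p['cy']]).round().astype(int);print(u,v)
C=cloud(p,s);print((C[v-7:v+8,u-7:u+8,2]*1000).round().astype(int))
q=p['img'][max(0,v-25):v+26,u-25:u+26];cv2.imwrite('pics/z.png',cv2.resize(q,(400,400))[...,::-1])
E
```

```text
22.3 [ 0.549  -0.2179  0.2643]
327 95
[[443 107 107 106 106 106 106 105 106 106 107 107 107 106 107]
 [106 107 106 105 106 106 106 106 106 105 106 106 107 106 107]
 [106 106 106 104 103   2   2   2   4 100 106 107 106 105 107]
 [106 105 106   4   1   2   1   1   2   2  86 103 105 106 106]
 [107 105   0   2   2   2   3   1   2   1   3  84 105 107 105]
 [106 106  22  23  23   1   1   3   2   3   2   2  84 106 106]
 [106  22  24  20  22  22  22   0   2   2   2   3   2 106 107]
 [105  21  22  22  22  22  21  22   3   1   2   2   3 105 106]
 [104  21  22  23  21  22  23  23  22   2   2   4   1 106 106]
 [105  24  22  21  21  22  22  23  22   1   2   3   5 106 106]
 [106  23  23  23  22  21  22  24  22  22   3   1   3 106 106]
 [107 105  22  23  22  21  22  22  23  23   1   3 100 106 106]
 [106 107  23  23  21  21  22  21  22  22   2   2 106 105 107]
 [106 106 105  23  22  21  23  23  22  21   2 104 106 107 106]
 [105 108 107 106 105  23  21  22  22 103 106 106 105 106 106]]
```

View pics/z.png

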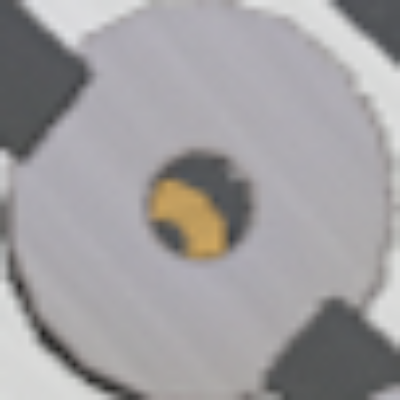

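The bush stands in the tray, with its top 22 mm above the bench. I'm handing in the job.

```bash
python3 -c "
from station import workorder; print(workorder.close_job())"
```

```text
the job is handed in; nothing more can be done
None
```

The bush is out and standing in the tray, and the drift is back in its stand and released. I handed the job in at about 22 s of the 67 s allowed.

**Pushing out:** The rod went into the off-centre flange hole on the first try, with no force felt on the flange. The push read about 21 N at most, checked only at the end of each move. It then dropped to nothing with the tip 73 mm above the bench, just below the 74 mm release height.

**Bush:** Looking down through the flange hole, the depth picture shows a brass ring 22 mm above the bench on the tray floor. That fits the 20 mm bush standing upright.

**Drift:** The shoulder came to rest on the stand at the same height as before the pick-up. After release, the handle's top measured 154 mm above the bench against a nominal 155 mm. It looks upright, about 1.5 mm off the stand's centre, which is within the hole's clearance.

**Bystanders:** I never went near the hammer, screwdriver or lids. Network positions agreed with the first ones to about 1 cm. The last top view reported only one of the two lids, but the scene camera showed both.

**Checks that disagreed:**
- The networks never found the bush directly. One "bush_mid" report landed on the hammer and I ignored it.
- The three cameras differed by 3–4 mm in position, so I relied on the wrist camera.

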